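Feed a culture dish through the flap of a light-shield box

TASK

The culture in the covered glass petri dish must go into the dark: without picking it up, push the dish with your fingertips across the feed deck, between the guide rods and through the hanging flap of the light-shield box, until it drops away down the slide inside. Then draw the fingers back out so that the flap swings fully shut behind it. Leave the other things on the bench where they are.

Things in the scene. Friction and masses are not known exactly. Their poses are not given: they have to be found in the camera images.
- petri_dish: covered round glass petri dish, 65 mm in diameter and 16 mm high, about 45 g, lying flat and free on the feed deck in front of the box; origin at the centre of its underside, z up
- light_box: light-shield box with a raised grey feed deck in front, fixed to the bench. Origin on the worktop straight under the flap; x is the feed direction (deck into box), y to its left, z up; yaw within 0.2 of straight ahead. Deck: flat, top at z = 60 mm, 180 mm wide, from its open front edge at x = -155 mm to the front panel at x = -5 mm. Box behind: 128 mm wide, 210 mm long, amber roof at z = 129 mm
- lane (a point): start of the straight lane, on the deck midway between the two guide rods (x = -45, y = 0, z = 60 mm in the box's frame). Rods 8 mm thick, axis 8 mm above the deck: each begins at x = -95, y = +-84 mm, slants in to y = +-40 mm at x = -45, then runs straight to the doorway; clear lane width 72 mm. The deck in front of the rods is bare, with open sides
- doorway (a point): middle of the doorway's foot, on the deck (x = 0, z = 60 mm in the box's frame). Doorway in the 5 mm front panel (x = -5 to 0), 74 mm wide, lintel 57 mm above the deck; roof 69 mm above it. Fingers leaning forward (tips ahead) by 20 to 35 degrees pass under the lintel; the tips need to go only 5 to 15 mm past it
- sill (a point): middle of the sill's inner edge (x = 24, z = 60 mm in the box's frame): the level sill ends here and a slippery white slide falls at 25 degrees to x = 110 mm, then a level white floor (z = 20 mm) runs to the rear wall at x = 206 mm. A dish pushed until its centre is 10 mm or more past this edge tips, slides down by itself and comes to lie flat on that floor
- flap (a joint): angle of the black gravity flap in rad: 0 = hanging upright, shut; grows as its lower edge swings into the box (at most 1.4). 78 mm wide, 55 mm from the hinge to the steel lower edge, which hangs 2 mm above the sill; 25 g, a little damped, opens inward only, falls shut by itself in about a second unless the dish or a finger is under it
- flap_edge (a point): middle of the flap's lower steel edge (moves with the flap)
- vial_white: bystander: small vial with a white cap, 21 mm in diameter, 49 mm high, on the bench to the right of the box; origin at its foot
- vial_black: bystander: small vial with a black cap, 24 mm in diameter, 56 mm high, on the bench to the left of the box; origin at its foot
- beaker: bystander: empty glass beaker, 56 mm wide, 70 mm high, on the bench to the right; origin at its foot
- timer: bystander: white bench timer, 62 x 62 x 18 mm, lying on the bench to the right; origin under its centre
- tape_roll: bystander: roll of labelling tape, 68 mm wide, 19 mm high, on the bench to the right; origin under its centre
- pen: bystander: blue pen, 134 mm long, lying on the logbook to the left; origin under its centre
Not all that is in view belongs to the job. What is shaped like the petri_dish but green or pink is not meant.

How it is judged:
On the way, in this order (a step that is already met when the one before it is completed fails the run):
1. the dish is in the doorway and has pushed the flap open (value of joint flap above 0.3 rad and x of petri_dish in the frame of light_box between -0.03 and 0.04 m and z of petri_dish in the frame of light_box above 0.05 m), for 0.05 s.
2. the dish has gone down the slide inside the box (x of petri_dish in the frame of light_box above 0.085 m and z of petri_dish in the frame of light_box below 0.045 m), for 0.1 s.
At the end, for the whole second after the job is handed in: the dish lies flat (within 0.15 rad), cover up and still on the receiving floor inside the box (its centre 120 to 180 mm behind the flap, less than 10 mm above that floor), and the flap hangs shut (below 0.06 rad) (x of petri_dish in the frame of light_box between 0.12 and 0.18 m and z of petri_dish in the frame of light_box below 0.03 m and angle between petri_dish's own z axis and vertical below 0.15 rad and linear speed of petri_dish below 0.02 m/s and value of joint flap below 0.06 rad); the robot touches nothing.
It fails at once if the dish is lifted more than 15 mm off the deck (z of petri_dish in the frame of light_box above 0.075 m).
It fails at once if the dish tips over (angle between petri_dish's own z axis and vertical above 0.9 rad).
It fails at once if a bystander is moved by more than 20 mm (distance of any of vial_white, vial_black, beaker, timer, tape_roll, pen from where it was at the start of the episode above 0.02 m).
It also fails if it takes over 45 s, if anything falls off the work surface, if the arm or the gripper's body presses on something with over 40 N, if the wrist force passes 120 N, or if a joint passes its speed limit or range.

ROBOT

A 6-joint arm with a two-finger parallel gripper is mounted at the origin on a cart in front of the work surface, level with it; the furniture and walls round the work are solid. World frame = base frame: x ahead of the robot, y to its left, z up, the work surface at z = 0. Lengths are in m, angles in rad, forces in N, time in s.
With the tool pointing down it reaches from about 0.35 to 0.85 m from the base axis. Payload 8.1 kg.
Tool frame: the origin (TCP) lies on the mounting face of the last link; the fingertips stand 186 mm ahead of it and the grasp point (between the pads) lies 167 mm ahead of it; z points along the fingers, y is the line along which they close (so a half turn about z gives the same grasp; the last joint's range is limited). The gripper opens to 93 mm and grips with 3 to 60 N. Pads are 15 mm wide; open, the fingers measure 128 mm over their backs; the gripper's body (75 mm by 188 mm) begins 65 mm behind the grasp point.
Start: joints at [1.048, 0.13, 1.488, -0, 1.523, -0.085], TCP at [0.254, 0.543, 0.405] pointing down, gripper open.
Joint ranges: [-2.96, 2.96], [-0.89, 2.26], [0.02, 2.5], [-1.34, 4.48], [0, 2.73], [-2.66, 2.66]. Speed limits (rad/s): [2.39, 2.39, 2.79, 3.14, 3.14, 3.14].

INTERFACE

Orientations are given as a rotation vector (axis times angle).
In Python, from plant import * gives the robot as it stands. The module is installed in compiled form; this text tells all that it offers.
- The arm moves only by the tool arm_command, never from a script. Its argument "increments" is a list of rows, each a list of 6 numbers: the shift along the tool's x, y, z in units of 0.2 m (1.0 is 0.2 m), then the turn, a rotation vector about the tool's x, y, z in units of pi rad (1.0 is pi rad). A call has exactly 5 rows; each row is the pose to reach, as a shift and turn from the pose commanded when the call began, along the tool's axes at that moment, turning the shorter way round; what a row does not reach only later rows make up. A row lasts 1/8 s, in which the tool goes at most 62.5 mm and 10.7 degrees, less where a joint would pass 70% of its speed; a pose out of reach is approached as far as the arm can. A call with a number of a shift or a turn outside -1 to 1 is refused whole. A call with a gripper value outside its range is refused whole. "fingers" is the closure, from -1 (fully open) to 1 (shut), set as the call begins (left out, the last holds). The fingers move at their own pace and stop on an object; "force" is the grip in N (left out, the last holds). Time passes only in rows, so rows that repeat a pose let the fingers close, or fill a call up. It gives the time, the measured TCP pose, the force, the opening and the grip force at its end, in the units of the state.
- read_state(): the state, without advancing time (a new reading comes with each control period).
- read_camera(name): name is "scene" or "top" or "wrist"; returns a dict with "image" (480x640x3 uint8, red, green, blue), "fx", "fy", "cx", "cy" (pixels), "k1" (the pictures are not rectified: a ray, as slopes to the right and down, at radius r is drawn at 1 + k1 r^2 times it, then the intrinsics apply), "T" (4x4, takes a point from camera to world coordinates). Camera axes: x right, y down, z forward; pixel columns grow to the right and rows downward; lengths in m; the calibration is good to about 2 mm. A picture is of the moment at which its call begins. There is no depth.
- close_job(): hands the job in; it is judged then, once.
The state is a dict: "t": time; "q": joint angles; "dq": joint speeds; "joint_torque": joint torques, N m; "tool_pos": TCP position; "orientation": TCP orientation; "force": force on the tool from outside, world axes, zero at the start; "wrist_torque": the same for the moment, N m; "opening": finger opening in m; "gripper_force": force on a finger pad.
Only numpy, scipy, OpenCV 4.12 (cv2) and the standard library are available. Lean on these libraries where they do the work, as an engineer would, in place of code of your own. Each camera call takes 0.05 s, during which the arm holds its last target. There are 200 camera calls.

## Working session

There is one attempt and no reset: what is moved stays moved. The work goes in short steps, Python scripts to look and compute and a tool call to move; the robot and the scene stay as the last step left them, time stands still between calls to the robot, and variables do not carry over. Pictures are saved under pics/ and viewed, at most 10 in all, crops included, and the job is handed in when it is done.

Besides the shell and the picture viewer there is one more tool, called after "Call:" as name([rows], argument=value, ...), one row to a line, values as JSON. arm_command: Moves the arm, as the interface text tells. Shifts and turns lie within -1 to 1; 1 stands for 0.2 m of shift or pi rad of turn. Its arguments: {"type":"object","properties":{"increments":{"type":"array","items":{"type":"array","items":{"type":"number","minimum":-1,"maximum":1}}},"fingers":{"type":"number"},"force":{"type":"number"}},"required":["increments"]}

```bash
mkdir -p pics; cat > h.py <<'E'
import numpy as np, cv2
from plant import *
from scipy.spatial.transform import Rotation as R
def snap(n,f=None):
    c=read_camera(n)
    np.savez(f'pics/{f or n}.npz',**c)
    if f: cv2.imwrite(f'pics/{f}.png',c['image'][:,:,::-1])
    return c
def load(f): return dict(np.load(f'pics/{f}.npz'))
def ray(c,u,v):
    K=np.array([[c['fx'],0,c['cx']],[0,c['fy'],c['cy']],[0,0,1.]])
    p=np.array([u-c['cx'],v-c['cy']])/[c['fx'],c['fy']]; s=p.copy()
    for _ in range(30): s=p/(1+c['k1']*(s@s))
    return c['T'][:3,3], c['T'][:3,:3]@np.array([s[0],s[1],1.])
def onz(c,u,v,z):
    o,d=ray(c,u,v); return (o+d*(z-o[2])/d[2])[:2]
def proj(c,P):
    q=c['T'][:3,:3].T@(np.array(P)-c['T'][:3,3]); s=q[:2]/q[2]; s=s*(1+c['k1']*(s@s))
    return s*[c['fx'],c['fy']]+[c['cx'],c['cy']]
E
python3 - <<'E'
from h import *
for n in('scene','top'):
    c=snap(n,n+'1'); print(n,c['T'].round(3).tolist(),c['fx'],c['k1'])
s=read_state(); print(s['t'],s['tool_pos'],s['orientation'],s['opening'])
E
```

```text
scene [[-0.842, -0.293, 0.452, -0.178], [-0.538, 0.423, -0.729, 1.235], [0.022, -0.858, -0.514, 0.974], [0.0, 0.0, 0.0, 1.0]] 616.1015630579524 -0.010660916926620688
top [[0.005, -0.979, 0.202, 0.347], [-1.0, -0.004, 0.004, -0.002], [-0.003, -0.202, -0.979, 1.352], [0.0, 0.0, 0.0, 1.0]] 553.2611450795802 -0.09692565187307198
0.1 [0.25424244 0.54324887 0.40379537] [-6.82087425e-01 -3.06613824e+00  2.49080764e-03] 0.09312074475307618
```

View pics/top1.png

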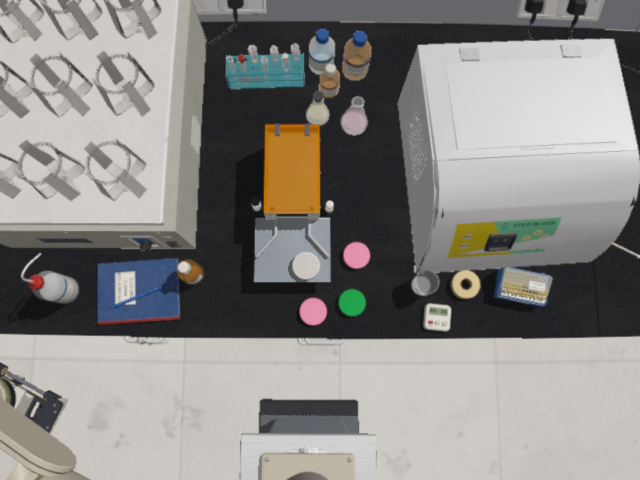

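View pics/scene1.png

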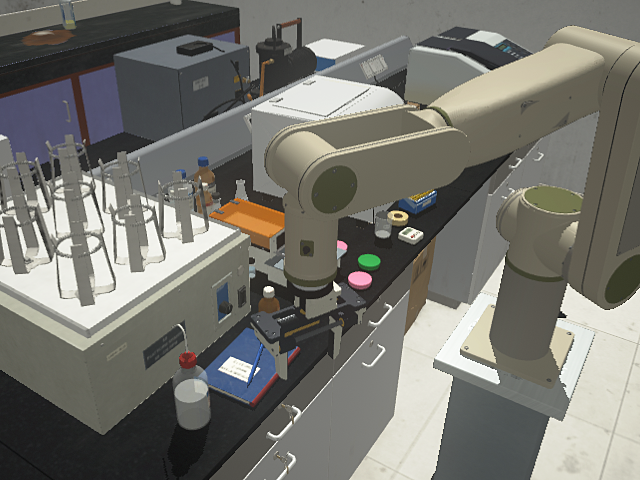

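The top view shows the grey deck (254–331, 218–282) with the amber box roof behind it at (292,170). There are four dish-shaped things: a clear/white one on the deck at (306,266), green at (352,303), and pink at (313,312) and (357,256). The one on the deck fits, being colourless and lying free in front of the box. I'll confirm it in an enlarged crop.

```bash
python3 - <<'E'
from h import *
c=load('top1'); im=c['image'][:,:,::-1]
x0,y0,x1,y1=235,110,375,300
cv2.imwrite('pics/crop1.png',cv2.resize(im[200:295,240:370],None,fx=6,fy=6,interpolation=cv2.INTER_CUBIC))
hsv=cv2.cvtColor(c['image'],cv2.COLOR_RGB2HSV)
# roof
m=cv2.inRange(hsv,(8,150,100),(25,255,255)); m[:, :240]=0; m[:,345:]=0;m[:110]=0
m=cv2.morphologyEx(m,cv2.MORPH_OPEN,np.ones((3,3)))
cnt=max(cv2.findContours(m,0,2)[0],key=cv2.contourArea)
P=np.array([onz(c,u,v,.129) for u,v in cnt[:,0]],np.float32)
r=cv2.minAreaRect(P); print('roof',r,cv2.boxPoints(r).round(4).tolist())
# deck : greyish
m=cv2.inRange(hsv,(90,10,90),(125,90,200)); w=np.zeros_like(m); w[205:290,245:340]=255; m&=w
m=cv2.morphologyEx(m,cv2.MORPH_CLOSE,np.ones((9,9)))
cnt=max(cv2.findContours(m,0,2)[0],key=cv2.contourArea)
P=np.array([onz(c,u,v,.06) for u,v in cnt[:,0]],np.float32)
r=cv2.minAreaRect(P); print('deck',r,cv2.boxPoints(r).round(4).tolist())
# dish
print(hsv[266,290:325:3].tolist(), hsv[262,262:280:5].tolist())
E
```

```text
roof ((0.7628177404403687, 0.043190985918045044), (0.21490667760372162, 0.12818004190921783), 0.03043529763817787) [[0.6553000211715698, 0.10719999670982361], [0.6553999781608582, -0.020999999716877937], [0.8702999949455261, -0.020800000056624413], [0.870199978351593, 0.10729999840259552]]
deck ((0.5833280682563782, 0.041669465601444244), (0.1544051468372345, 0.17996881902217865), 0.2835882306098938) [[0.5056999921798706, 0.13130000233650208], [0.506600022315979, -0.048700001090765], [0.6610000133514404, -0.0478999987244606], [0.660099983215332, 0.13199999928474426]]
[[103, 21, 86], [15, 3, 203], [19, 14, 199], [18, 15, 201], [18, 13, 200], [19, 14, 200], [18, 16, 202], [16, 14, 202], [19, 14, 202], [21, 13, 202], [104, 17, 169], [103, 22, 162]] [[106, 21, 156], [100, 20, 155], [105, 20, 155], [103, 19, 157]]
```

View pics/crop1.png

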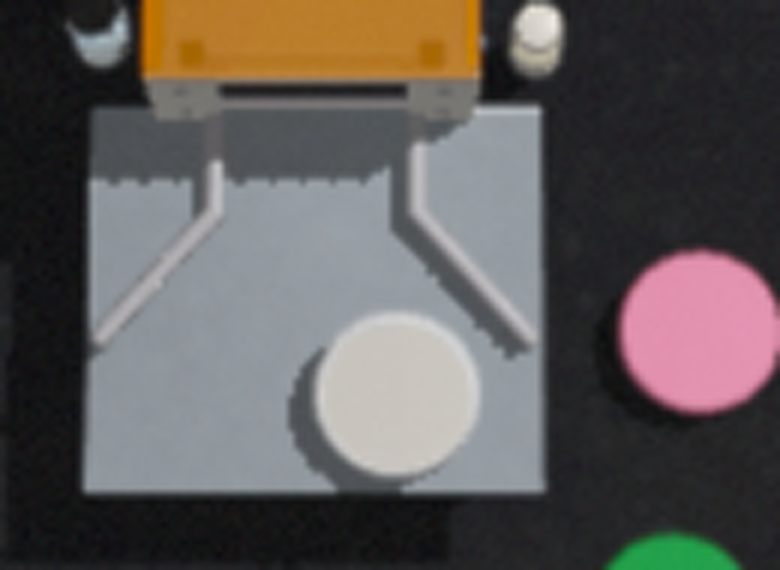

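The crop confirms the colourless dish on the deck at crop (398,394), which is top (306,266). The box yaw is about 0, the deck front is at x≈0.506 and the centre line is at y≈0.042.

```bash
cat >> h.py <<'E'
BO=np.array([0.661,0.042]); YAW=0.003
def dish(c,win=(200,290,250,340)):
    hsv=cv2.cvtColor(c['image'],cv2.COLOR_RGB2HSV)
    m=cv2.inRange(hsv,(5,3,170),(30,40,255)); w=np.zeros_like(m); w[win[0]:win[1],win[2]:win[3]]=255
    m=cv2.morphologyEx(m&w,cv2.MORPH_OPEN,np.ones((3,3)))
    cnt=max(cv2.findContours(m,0,2)[0],key=cv2.contourArea)
    P=np.array([onz(c,u,v,.076) for u,v in cnt[:,0]],np.float32)
    return cv2.minEnclosingCircle(P)
def pose(tip,psi,th):
    z=np.array([np.sin(th)*np.cos(psi),np.sin(th)*np.sin(psi),-np.cos(th)])
    y=np.array([-np.sin(psi),np.cos(psi),0]); 
    M=np.column_stack([np.cross(y,z),y,z]); return np.array(tip)-.186*z, M
def row(tip,psi,th,flip=False):
    s=read_state(); M0=R.from_rotvec(s['orientation']).as_matrix(); p,M=pose(tip,psi,th)
    if flip: M=M@np.diag([-1,-1,1])
    return ((M0.T@(p-s['tool_pos']))/.2).round(4).tolist()+(R.from_matrix(M0.T@M).as_rotvec()/np.pi).round(4).tolist()
E
python3 - <<'E'
from h import *
c=load('top1'); print(dish(c))
M=R.from_rotvec(read_state()['orientation']).as_matrix(); print(M.round(3))
for f in(0,1): print(row([.45,.0,.2],.35,.47,f))
E
```

```text
((0.5397908687591553, 0.009863574989140034), 0.029780350625514984)
[[-0.906  0.424 -0.001]
 [ 0.424  0.906 -0.001]
 [ 0.    -0.002 -1.   ]]
[-1.7409, -2.3434, 0.1934, -0.0594, -0.142, -0.2459]
[-1.7409, -2.3434, 0.1934, -0.1756, 0.0735, 0.7323]
```

Call:
arm_command([
  [-0.2,-0.25,0,0,0,0],
  [-0.4,-0.5,0,0,0,0],
  [-0.6,-0.75,0,0,0,0],
  [-0.75,-1,0,0,0,0],
  [-0.75,-1,0,0,0,0],
], fingers=0.57, force=20)

```text
t: 0.72
tool_pos: [0.3057, 0.2956, 0.4043]
orientation: [0.689, 3.065, -0.001]
force: [0.2, -0.1, -0.1]
opening: 0.0476
gripper_force: 0.0
```

```bash
python3 - <<'E'
from h import *
s=read_state(); print(s['tool_pos'],s['opening'],s['q'])
print(row([.47,-.02,.2],.4,.47))
E
```

```text
[0.30574419 0.29560972 0.40426992] 0.04763349450319161 [ 6.48241039e-01 -3.61035056e-01  1.94300212e+00 -8.33015658e-04
  1.56008343e+00 -4.80286592e-01]
[-1.1371, -1.3888, 0.1939, -0.0633, -0.1405, -0.263]
```

Call:
arm_command([
  [-0.2,-0.2,0,-0.01,-0.03,-0.05],
  [-0.4,-0.4,0,-0.02,-0.06,-0.1],
  [-0.6,-0.7,0,-0.03,-0.09,-0.16],
  [-0.8,-0.95,0.05,-0.05,-0.12,-0.21],
  [-0.9,-1,0.1,-0.06,-0.14,-0.26],
])

```text
t: 1.35
tool_pos: [0.3764, 0.0648, 0.3906]
orientation: [-0.326, 2.743, 0.104]
force: [0.3, 1.1, -0.6]
opening: 0.0199
gripper_force: 0.0
```

```bash
python3 - <<'E'
from h import *
s=read_state(); print(s['tool_pos'],s['opening'],s['q'])
print(row([.47,-.02,.2],.4,.47))
E
```

```text
[0.37636825 0.06479206 0.39058468] 0.019856915581120523 [-0.02765667 -0.74273675  2.24224199  0.13115681  1.27998032 -1.84936968]
[0.0983, -0.5934, 0.0755, -0.0125, -0.0267, -0.0496]
```

Call:
arm_command([
  [0.03,-0.2,0.02,-0.005,-0.01,-0.02],
  [0.06,-0.4,0.05,-0.01,-0.02,-0.04],
  [0.1,-0.59,0.08,-0.0125,-0.027,-0.05],
  [0.1,-0.59,0.08,-0.0125,-0.027,-0.05],
  [0.1,-0.59,0.08,-0.0125,-0.027,-0.05],
])

```text
t: 1.98
tool_pos: [0.3916, -0.051, 0.3643]
orientation: [-0.527, 2.63, 0.128]
force: [-0.1, 0.9, 0.0]
opening: 0.0201
gripper_force: 0.0
```

```bash
python3 - <<'E'
from h import *
s=read_state(); print(s['tool_pos'],s['opening'],s['q'])
print(row([.47,-.02,.2],.4,.47),row([.485,-.013,.067],.4,.47))
E
```

```text
[ 0.39155205 -0.05104597  0.36430675] 0.02008895760026425 [-0.42329243 -0.68321191  2.26759366  0.35514624  1.24759927 -2.45041155]
[-0.004, -0.0098, -0.0066, 0.0, -0.0012, -0.0015] [0.2211, -0.0078, 0.6246, 0.0, -0.0012, -0.0015]
```

```bash
python3 - <<'E'
from h import *
print(row([.482,-.008,.12],.25,.47),row([.487,-.008,.067],.25,.47))
E
```

```text
[0.1018, 0.0846, 0.3882, 0.0216, -0.0013, 0.0412] [0.2003, 0.0744, 0.6353, 0.0216, -0.0013, 0.0412]
```

Call:
arm_command([
  [0.05,0.05,0.2,0.01,-0.001,0.02],
  [0.1,0.085,0.39,0.02,-0.001,0.04],
  [0.15,0.08,0.5,0.0216,-0.001,0.041],
  [0.18,0.075,0.59,0.0216,-0.001,0.041],
  [0.2,0.075,0.635,0.0216,-0.001,0.041],
])

```text
t: 2.6
tool_pos: [0.4053, -0.0276, 0.2322]
orientation: [-0.339, 2.654, 0.08]
force: [0.1, 0.3, 0.1]
opening: 0.0203
gripper_force: 0.0
```

```bash
python3 - <<'E'
from h import *
s=read_state(); print(s['tool_pos'],s['opening'],s['q'],s['force'])
c=snap('top','top2'); print(dish(c))
im=c['image'][:,:,::-1]
cv2.imwrite('pics/crop2.png',cv2.resize(im[200:310,240:370],None,fx=5,fy=5,interpolation=cv2.INTER_CUBIC))
print(row([.487,-.008,.067],.25,.47))
# dish target (.608,.042): tip offset 37.6mm behind at heading psi
import math
for f in (0,.25,.5,.75,1): 
    psi=.25; d=np.array([.540,.010])*(1-f)+np.array([.604,.042])*f
    t=d-.0376*np.array([math.cos(psi),math.sin(psi)]); print(f,t.round(4),row([*t,.067],psi,.47))
E
```

```text
[ 0.40525016 -0.02763269  0.23219632] 0.020253706969379576 [-0.3101519  -0.51981943  2.4165652   0.32225026  0.86613756 -2.29774949] [0.14837309 0.30969981 0.13639935]
((0.5398666262626648, 0.009690631181001663), 0.02980319783091545)
[-0.0043, -0.0054, -0.0062, 0.0004, -0.0006, 0.001]
0 [0.5036 0.0007] [-0.0856, 0.0159, 0.0349, 0.0004, -0.0006, 0.001]
0.25 [0.5196 0.0087] [-0.1637, 0.0346, 0.0744, 0.0004, -0.0006, 0.001]
0.5 [0.5356 0.0167] [-0.2417, 0.0532, 0.1139, 0.0004, -0.0006, 0.001]
0.75 [0.5516 0.0247] [-0.3198, 0.0719, 0.1533, 0.0004, -0.0006, 0.001]
1 [0.5676 0.0327] [-0.3979, 0.0905, 0.1928, 0.0004, -0.0006, 0.001]
```

View pics/crop2.png

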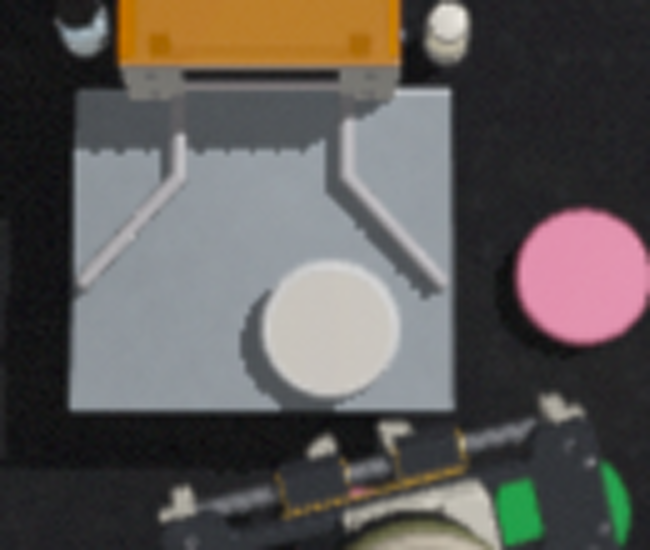

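The fingertips sit behind the dish at crop (322,443) and (395,432), clear of the deck's front edge. The dish hasn't moved, so I start the diagonal push.

Call:
arm_command([
  [-0.045,0.007,0.014,0,0,0],
  [-0.086,0.016,0.035,0,0,0],
  [-0.125,0.026,0.054,0,0,0],
  [-0.164,0.035,0.074,0,0,0],
  [-0.203,0.044,0.094,0,0,0],
])

```text
t: 3.28
tool_pos: [0.447, -0.0094, 0.2345]
orientation: [-0.335, 2.653, 0.078]
force: [-0.6, -0.7, 0.4]
opening: 0.0202
gripper_force: 0.1
```

```bash
python3 - <<'E'
from h import *
s=read_state(); print(s['tool_pos'],s['opening'],s['q'],s['force'])
c=snap('top','top3'); print(dish(c), proj(c,[.487,-.008,.067]))
im=c['image'][:,:,::-1]
cv2.imwrite('pics/crop3.png',cv2.resize(im[200:310,240:370],None,fx=5,fy=5,interpolation=cv2.INTER_CUBIC))
p,M=pose([0,0,0],.25,.47); print('tip',s['tool_pos']-p)
for t in ([.5516,.0247],[.5676,.0327]): print(row([*t,.067],.25,.47))
E
```

```text
[ 0.44700499 -0.0094196   0.23452204] 0.02015377257627922 [-0.22537437 -0.36906165  2.30915591  0.29232737  0.79876131 -2.20957228] [-0.63524956 -0.69299961  0.44293726]
((0.5633360147476196, 0.02173362299799919), 0.02998443879187107) [312.92986615 288.92284395]
tip [0.52862312 0.01142093 0.06869034]
[-0.107, 0.0358, 0.0651, -0.0003, 0.0002, 0.0004]
[-0.1849, 0.0547, 0.1047, -0.0003, 0.0002, 0.0004]
```

View pics/crop3.png

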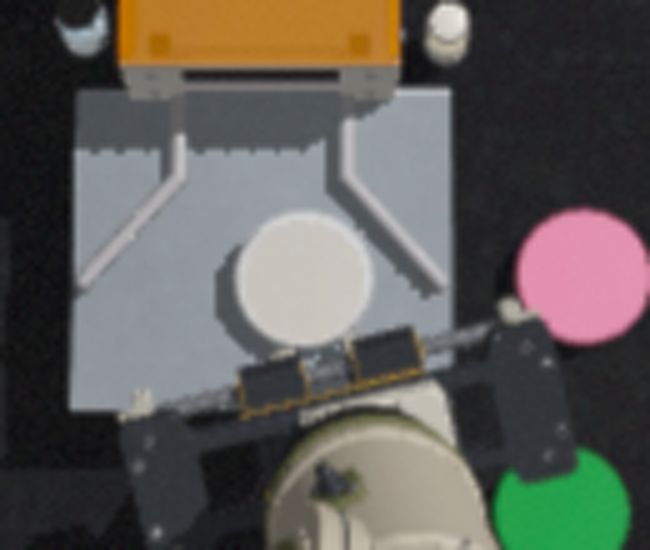

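The dish follows squarely and is now at crop (305,278). I continue the push.

Call:
arm_command([
  [-0.04,0.014,0.024,0,0,0],
  [-0.08,0.027,0.047,0,0,0],
  [-0.12,0.039,0.071,0,0,0],
  [-0.16,0.05,0.091,0,0,0],
  [-0.188,0.056,0.106,0,0,0],
])

```text
t: 3.95
tool_pos: [0.4859, 0.0122, 0.2326]
orientation: [-0.336, 2.653, 0.078]
force: [-0.3, 0.4, -0.3]
opening: 0.0198
gripper_force: 0.1
```

```bash
python3 - <<'E'
from h import *
s=read_state(); 
c=snap('top','top4'); d=dish(c); print(d)
p,M=pose([0,0,0],.25,.47); print('tip',s['tool_pos']-p,s['force'])
# retract 12mm along heading then reorient to psi=0 on the centre line
print('back',row([.554,.030,.067],.25,.47)); print('str',row([.552,.042,.067],.003,.47))
E
```

```text
((0.6028301119804382, 0.04260699450969696), 0.030691951513290405)
tip [0.56754511 0.03304127 0.06672858] [-0.30425851  0.43396936 -0.27190428]
back [0.0633, 0.0023, -0.0327, -0.0003, 0.0001, 0.0006]
str [0.047, 0.1658, -0.0247, 0.0353, 0.0002, 0.0707]
```

Call:
arm_command([
  [0.063,0.002,-0.033,0,0,0],
  [0.06,0.06,-0.03,0.011,0,0.024],
  [0.053,0.12,-0.027,0.024,0,0.048],
  [0.047,0.166,-0.025,0.0353,0,0.0707],
  [0.047,0.166,-0.025,0.0353,0,0.0707],
])

```text
t: 4.62
tool_pos: [0.4667, 0.042, 0.2327]
orientation: [-0.007, 2.672, 0.002]
force: [-0.3, 1.3, 0.3]
opening: 0.02
gripper_force: 0.0
```

```bash
python3 - <<'E'
from h import *
s=read_state(); 
c=snap('top','top5'); d=dish(c); print(d)
p,M=pose([0,0,0],.003,.47); print('tip',s['tool_pos']-p,s['force'],s['q'],s['opening'])
for x in(.565,.6,.635,.661,.669): print(x,row([x,.042,.067],.003,.47))
E
```

```text
((0.6034666299819946, 0.04367997869849205), 0.030370868742465973)
tip [0.55096757 0.04230225 0.06691517] [-0.29381972  1.26186197  0.3047832 ] [-0.02522988 -0.30155912  2.26198468  0.02089464  0.71145766 -1.61366007] 0.019993464011146135
0.565 [-0.0625, -0.0003, 0.0312, 0.0004, -0.0, 0.0009]
0.6 [-0.2185, -0.0013, 0.1105, 0.0004, -0.0, 0.0009]
0.635 [-0.3745, -0.0024, 0.1897, 0.0004, -0.0, 0.0009]
0.661 [-0.4904, -0.0032, 0.2486, 0.0004, -0.0, 0.0009]
0.669 [-0.5261, -0.0034, 0.2667, 0.0004, -0.0, 0.0009]
```

Call:
arm_command([
  [-0.045,0,0.022,0,0,0],
  [-0.08,0,0.04,0,0,0],
  [-0.116,0,0.058,0,0,0],
  [-0.152,0,0.077,0,0,0],
  [-0.187,0,0.095,0,0,0],
])

```text
t: 5.3
tool_pos: [0.5094, 0.0414, 0.2326]
orientation: [-0.004, 2.672, 0.001]
force: [-0.2, 0.3, 0.1]
opening: 0.0199
gripper_force: 0.1
```

```bash
python3 - <<'E'
from h import *
s=read_state(); 
c=snap('top','top6'); d=dish(c); print(d)
p,M=pose([0,0,0],.003,.47); print('tip',s['tool_pos']-p,s['force'])
for x in(.635,.661,.669): print(x,row([x,.042,.067],.003,.47))
E
```

```text
((0.6309482455253601, 0.04369493946433067), 0.031188523396849632)
tip [0.59361296 0.04166201 0.06679106] [-0.17545755  0.27878332  0.09990317]
0.635 [-0.1813, 0.0013, 0.093, -0.0, 0.0003, -0.0001]
0.661 [-0.2971, 0.0009, 0.152, -0.0, 0.0003, -0.0001]
0.669 [-0.3328, 0.0008, 0.1701, -0.0, 0.0003, -0.0001]
```

Call:
arm_command([
  [-0.036,0.002,0.018,0,0,0],
  [-0.072,0.002,0.036,0,0,0],
  [-0.108,0.002,0.055,0,0,0],
  [-0.145,0.002,0.074,0,0,0],
  [-0.181,0.002,0.093,0,0,0],
])

```text
t: 5.98
tool_pos: [0.5501, 0.042, 0.2326]
orientation: [-0.004, 2.671, 0.001]
force: [-0.3, 0.3, -0.5]
opening: 0.0199
gripper_force: 0.1
```

```bash
python3 - <<'E'
from h import *
s=read_state(); 
c=snap('top','top7')
im=c['image'][:,:,::-1]
cv2.imwrite('pics/crop4.png',cv2.resize(im[190:310,240:370],None,fx=5,fy=5,interpolation=cv2.INTER_CUBIC))
p,M=pose([0,0,0],.003,.47); print('tip',s['tool_pos']-p,s['force'],s['opening'])
for x in(.661,.669,.674): print(x,row([x,.042,.067],.003,.47))
E
```

```text
tip [0.63433146 0.0422743  0.06675051] [-0.30266608  0.34224443 -0.451013  ] 0.019919021184696722
0.661 [-0.1157, -0.0013, 0.0592, 0.0, 0.0004, -0.0001]
0.669 [-0.1514, -0.0014, 0.0774, 0.0, 0.0004, -0.0001]
0.674 [-0.1737, -0.0015, 0.0887, 0.0, 0.0004, -0.0001]
```

View pics/crop4.png

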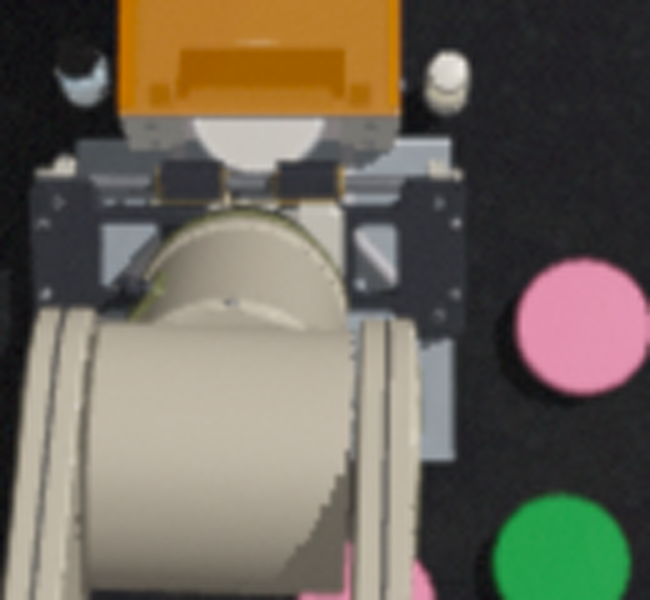

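The dish (crop (260,140)) is in the doorway and the flap is open, seen dark under the roof at (265,75). Final push.

Call:
arm_command([
  [-0.03,0,0.015,0,0,0],
  [-0.06,0,0.031,0,0,0],
  [-0.09,0,0.046,0,0,0],
  [-0.12,0,0.061,0,0,0],
  [-0.145,-0.001,0.074,0,0,0],
])

```text
t: 6.65
tool_pos: [0.5825, 0.0419, 0.2325]
orientation: [-0.004, 2.672, 0.001]
force: [0.5, 0.1, 0.1]
opening: 0.02
gripper_force: 0.0
```

```bash
python3 - <<'E'
from h import *
s=read_state(); 
c=snap('top','top8')
im=c['image'][:,:,::-1]
cv2.imwrite('pics/crop5.png',cv2.resize(im[110:240,240:350],None,fx=4.5,fy=4.5,interpolation=cv2.INTER_CUBIC))
p,M=pose([0,0,0],.003,.47); print('tip',s['tool_pos']-p,s['force'],s['opening'])
for x in(.55,): print(x,row([x,.042,.067],.003,.47))
E
```

```text
tip [0.66671912 0.04214006 0.06665747] [0.49130902 0.10497663 0.13630226] 0.019963863902564563
0.55 [0.5219, 0.0011, -0.2663, 0.0, 0.0002, -0.0001]
```

View pics/crop5.png

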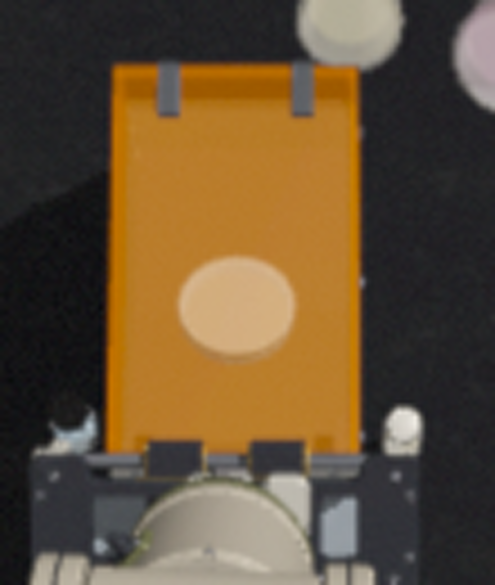

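The dish is going down the slide (crop (237,308), seen through the roof). I draw the fingers back.

Call:
arm_command([
  [0.06,0,-0.03,0,0,0],
  [0.16,0,-0.082,0,0,0],
  [0.28,0,-0.143,0,0,0],
  [0.4,0,-0.204,0,0,0],
  [0.52,0,-0.266,0,0,0],
])

```text
t: 7.32
tool_pos: [0.4634, 0.0416, 0.2322]
orientation: [-0.004, 2.672, 0.001]
force: [0.3, -0.7, -0.1]
opening: 0.0199
gripper_force: 0.0
```

Call:
arm_command([
  [0,0,-0.1,0,0,0],
  [0,0,-0.2,0,0,0],
  [0,0,-0.2,0,0,0],
  [0,0,-0.2,0,0,0],
  [0,0,-0.2,0,0,0],
])

```text
t: 7.95
tool_pos: [0.4468, 0.0415, 0.2674]
orientation: [-0.004, 2.673, 0.001]
force: [0.4, 0.3, -1.0]
opening: 0.0197
gripper_force: 0.0
```

Call:
arm_command([
  [0,0,0,0,0,0],
  [0,0,0,0,0,0],
  [0,0,0,0,0,0],
  [0,0,0,0,0,0],
  [0,0,0,0,0,0],
])

```text
t: 8.57
tool_pos: [0.4471, 0.0415, 0.2685]
orientation: [-0.004, 2.672, 0.001]
force: [0.1, 0.3, -0.7]
opening: 0.0199
gripper_force: 0.0
```

```bash
python3 - <<'E'
from h import *
s=read_state(); c=snap('top','top9'); im=c['image'][:,:,::-1]
cv2.imwrite('pics/crop6.png',cv2.resize(im[110:240,240:350],None,fx=4.5,fy=4.5,interpolation=cv2.INTER_CUBIC))
print(s['t'],s['tool_pos'],s['force'])
hsv=cv2.cvtColor(c['image'],cv2.COLOR_RGB2HSV); g=c['image'][:,:,2].copy(); m=(g>80).astype(np.uint8)*255
w=np.zeros_like(m); w[128:208,268:318]=255; m&=w
cnt=max(cv2.findContours(m,0,2)[0],key=cv2.contourArea)
P=np.array([onz(c,u,v,.036) for u,v in cnt[:,0]],np.float32); (a,b),r=cv2.minEnclosingCircle(P); print('dish box x,y',a-.661,b-.042,r)
E
```

```text
8.575 [0.447113   0.04151957 0.26848816] [ 0.1384233   0.26649893 -0.73171021]
dish box x,y 0.15283359432220456 0.00226915571093559 0.03288824483752251
```

View pics/crop6.png

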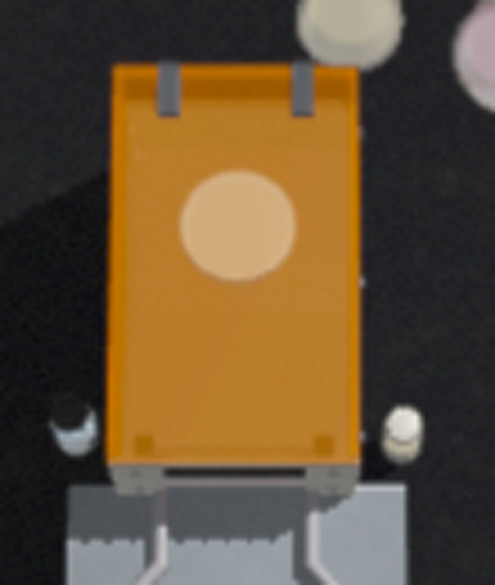

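The dish lies flat at crop (238,226), box x ≈ 0.153. No open flap shows under the roof and the vials are in place. I'll wait two more calls so the flap settles, then hand in.

Call:
arm_command([
  [0,0,0,0,0,0],
  [0,0,0,0,0,0],
  [0,0,0,0,0,0],
  [0,0,0,0,0,0],
  [0,0,0,0,0,0],
])

```text
t: 9.25
tool_pos: [0.4471, 0.0415, 0.2685]
orientation: [-0.004, 2.672, 0.001]
force: [-0.3, -1.1, -0.1]
opening: 0.0198
gripper_force: 0.0
```

Call:
arm_command([
  [0,0,0,0,0,0],
  [0,0,0,0,0,0],
  [0,0,0,0,0,0],
  [0,0,0,0,0,0],
  [0,0,0,0,0,0],
])

```text
t: 9.88
tool_pos: [0.4471, 0.0415, 0.2685]
orientation: [-0.004, 2.672, 0.001]
force: [-0.2, 0.1, -1.5]
opening: 0.02
gripper_force: 0.0
```

```bash
python3 -c "
from plant import *
print(close_job())"
```

```text
the job is handed in; nothing more can be done
None
```

I handed the job in at about 10 s: the dish went through the flap and down the slide and lies flat about 153 mm behind the flap; the fingers are clear, the flap looks shut from above, and no verdict came back.

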